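# Isolate the tool-setting stand, pack its seat to gauge height, switch back on

## Robot

A 7-joint arm with a two-finger parallel gripper is mounted at the origin on the work surface. World frame = base frame: x ahead of the robot, y to its left, z up, the work surface at z = 0. Lengths are in m, angles in rad, forces in N, time in s.
With the tool pointing down it reaches from about 0.4 to 0.85 m from the base axis. Payload 10.4 kg.
Tool frame: the origin (TCP) lies midway between the tips of the shut fingers; the grasp point (between the pads) lies 19 mm behind it; z points along the fingers, y is the line along which they close (so a half turn about z gives the same grasp; the last joint's range is limited). The gripper opens to 87 mm and grips with 3 to 60 N. Pads are 19 mm wide; open, the fingers measure 117 mm over their backs; the gripper's body (75 mm by 190 mm) begins 51 mm behind the grasp point.
Start: joints at [-1.332, 0.332, -0.065, 1.46, 0.022, 1.35, -0.088], TCP at [0.162, 0.604, 0.223] pointing down, gripper open.
Joint ranges: [-2.6, 2.6], [-0.5, 2.12], [-1.47, 1.34], [0.16, 2.42], [-1.27, 4.41], [0.06, 2.06], [-2.6, 2.6]. Speed limits (rad/s): [2.22, 2.22, 2.79, 2.79, 3.14, 3.14, 3.14].

## Interface

Orientations are given as a unit quaternion [x, y, z, w].
In Python, from bench import r gives the robot as it stands.
- The arm moves only by the tool arm_command, never from a script. Its argument "moves" is one flat list of numbers, 4 for each row, row after row: the shift along the tool's x, y, z in cm, then the turn about the tool's z in degrees. A call has 1 to 12 rows; each row shifts and turns the commanded pose from where the row before left it, along the tool's axes as they then stand; what a row does not reach is not made up. A row lasts 1/12 s, in which the tool goes at most 41.7 mm and 7.16 degrees, less where a joint would pass 70% of its speed; a pose out of reach is approached as far as the arm can. A call with a gripper value outside its range is refused whole. "fingers" is the opening in per cent of the stroke, from 0 (shut) to 100 (fully open), set as the call begins (left out, the last holds). The fingers move at their own pace and stop on an object; "squeeze" is the grip in N (left out, the last holds). Time passes only in rows, so rows that do not move let the fingers close. It gives the time, the measured TCP pose, the force, the opening and the grip force at its end, in the units of the state.
- r.read_state(): the state, without advancing time (a new reading comes with each control period).
- r.camera(name): name is "scene" or "side" or "wrist"; returns the picture (384x512x3 uint8, red, green, blue); there is no depth.
- r.camera_info(name): a dict with "fx", "fy", "cx", "cy" (pixels), "k1" (the pictures are not rectified: a ray, as slopes to the right and down, at radius r is drawn at 1 + k1 r^2 times it, then the intrinsics apply), "origin" and "attitude" of the camera in the world. Camera axes: x right, y up, looking along -z (the intrinsics and any distortion apply to the point x, -y, -z); pixel columns grow to the right and rows downward; lengths in m; the calibration is good to about 2 mm. A picture is of the moment at which its call begins: read the wrist's pose just before it. camera_info takes no time and is no camera call; for the wrist camera it gives the pose at the moment of the call.
- r.close_job(): hands the job in; it is judged then, once.
The state is a dict: "time": time; "joint_positions": joint angles; "joint_vel": joint speeds; "joint_torque": joint torques, N m; "ee_pos": TCP position; "eef_rot": TCP orientation; "ft_force": force on the tool from outside, world axes, zero at the start; "torque": the same for the moment, N m; "width": finger opening in m; "grip_force": force on a finger pad.
Only numpy, scipy, OpenCV 4.12 (cv2) and the standard library are available. Lean on these libraries where they do the work, as an engineer would, in place of code of your own. Each camera call takes 0.05 s, during which the arm holds its last target. There are 200 camera calls.

## Task

First turn the red isolator handle on the sloping console to OFF. With the power off, lay packing plates flat on top of one another on the steel seat pillar, square and centred, choosing those whose stack comes nearest to level with the top of the brass gauge beside it. Then turn the isolator back to ON, let go, and leave everything else on the bench where it stands.

Things in the scene. Friction and masses are not known exactly. Their poses are not given: they have to be found in the camera images.
- isolator (a joint): isolator handle, rad: 0 = OFF (the handle's white stripe points at the white dot, left as seen from the robot), 1.4 = ON (stripe at the green dot, almost straight up the slope; it starts here). Grows clockwise looking at the yellow face. An over-centre weight holds it at either end: turning takes up to 0.15 N m, and past the middle (0.7) it snaps to the other end by itself
- handle (a point): middle of the handle's red bar, on its turning axis, 27 mm out from the middle of the sloping face (130 mm up the slope x 120 mm). z: straight out of the face, leaning 35 degrees from vertical to the robot's side; y: along the bar to its striped end, turning with it. Bar 64 (y) x 16 mm (x), standing 10 to 40 mm out of the face on a neck 20 mm across
- seat_top (a point): packing seat: centre of the top of a bright steel pillar, 60 mm above the table; top face 56 (its x) x 30 mm (its y). Dark base plate 12 mm high, x -45 to +90, y -45 to +45 mm from here; green gauge block 57 mm high, x 50 to 80, y -20 to +20 mm
- gauge_top (a point): height gauge: middle of the edge nearest the pillar, on the flat top of the fixed brass block (26 x 24 x 10 mm, reaching from here in the seat's +x) beside the seat, 41 mm from the seat's centre along its +x. It lies 24 to 36 mm above the seat's top, different each time. Same axes as the seat
- mat: the black rubber mat, 320 (x) x 300 (y) x 3 mm, fixed; origin at the centre of its underside, on the table. The plates start lying flat on it, top 3 mm above the table
- plate8_c (a point): centre of the yellow packing plate, a loose plain aluminium plate 60 mm (its x) x 40 mm (its y) x 8 mm thick (its z, upright)
- plate12_c (a point): centre of the blue packing plate, a loose plain aluminium plate 60 mm (its x) x 40 mm (its y) x 12 mm thick (its z, upright)
- plate16_c (a point): centre of the red packing plate, a loose plain aluminium plate 60 mm (its x) x 40 mm (its y) x 16 mm thick (its z, upright)
- plate20_c (a point): centre of the green packing plate, a loose plain aluminium plate 60 mm (its x) x 40 mm (its y) x 20 mm thick (its z, upright)
- tin: bystander: tall tin can, 52 mm across, 105 mm high, standing among the plates; origin at its foot
- bearing: bystander: steel ring 40 mm across, 14 mm high, lying on the mat; origin at its foot
- wrench: bystander: wrench 180 mm long (along its x), 38 mm wide, 8 mm high, lying on the far part of the mat; origin under its middle
- oil: bystander: amber bottle 52 mm across, 140 mm high, beyond the mat; origin at its foot
- jar: bystander: clear jar 60 mm across, 75 mm high, beyond the mat; origin at its foot
- mouse: bystander: black computer mouse 100 x 58 x 31 mm, in front of the mat; origin under its middle
- screwdriver: bystander: screwdriver 180 mm long (along its x), 26 mm thick, in front of the mat; origin under its middle
There are look-alikes about, which are no part of the job. Of the things shaped like the part that bears plate20_c, the green one is meant. Of the things shaped like the part that bears isolator, the grey one is meant.

How it is judged:
On the way, in this order (a step that is already met when the one before it is completed fails the run):
1. the isolator handle is at OFF (below 0.15 rad) (value of joint isolator below 0.15 rad), for 0.2 s.
2. with the isolator still OFF, the stack of plates on the seat is level with the gauge (value of joint isolator below 0.15 rad and ((horizontal distance between plate8_c and seat_top below 0.012 m and z of plate8_c in the frame of gauge_top between -0.0075 and -0.0005 m and angle between plate8_c's own z axis and vertical below 0.08 rad and angle between the x axis of plate8_c and the x axis of seat_top, either way round below 0.2 rad and linear speed of plate8 below 0.02 m/s) or (horizontal distance between plate12_c and seat_top below 0.012 m and z of plate12_c in the frame of gauge_top between -0.0095 and -0.0025 m and angle between plate12_c's own z axis and vertical below 0.08 rad and angle between the x axis of plate12_c and the x axis of seat_top, either way round below 0.2 rad and linear speed of plate12 below 0.02 m/s) or (horizontal distance between plate16_c and seat_top below 0.012 m and z of plate16_c in the frame of gauge_top between -0.0115 and -0.0045 m and angle between plate16_c's own z axis and vertical below 0.08 rad and angle between the x axis of plate16_c and the x axis of seat_top, either way round below 0.2 rad and linear speed of plate16 below 0.02 m/s) or (horizontal distance between plate20_c and seat_top below 0.012 m and z of plate20_c in the frame of gauge_top between -0.0135 and -0.0065 m and angle between plate20_c's own z axis and vertical below 0.08 rad and angle between the x axis of plate20_c and the x axis of seat_top, either way round below 0.2 rad and linear speed of plate20 below 0.02 m/s)) and (horizontal distance between plate8_c and seat_top above 0.06 m or z of plate8_c in the frame of gauge_top below -0.0005 m) and (horizontal distance between plate12_c and seat_top above 0.06 m or z of plate12_c in the frame of gauge_top below -0.0025 m) and (horizontal distance between plate16_c and seat_top above 0.06 m or z of plate16_c in the frame of gauge_top below -0.0045 m) and (horizontal distance between plate20_c and seat_top above 0.06 m or z of plate20_c in the frame of gauge_top below -0.0065 m)), for 0.3 s.
3. the isolator handle is back at ON (above 1.25 rad) (value of joint isolator above 1.25 rad), for 0.2 s.
At the end, for the whole second after the job is handed in: Isolator at ON (above 1.25 rad). The stack's top plate is on the seat, still: upper face within 3.5 mm of the gauge's top, centre within 12 mm of the seat's, flat within 0.08 rad, square within 0.2 rad; no other plate within 60 mm of the seat's centre stands higher (value of joint isolator above 1.25 rad and ((horizontal distance between plate8_c and seat_top below 0.012 m and z of plate8_c in the frame of gauge_top between -0.0075 and -0.0005 m and angle between plate8_c's own z axis and vertical below 0.08 rad and angle between the x axis of plate8_c and the x axis of seat_top, either way round below 0.2 rad and linear speed of plate8 below 0.02 m/s) or (horizontal distance between plate12_c and seat_top below 0.012 m and z of plate12_c in the frame of gauge_top between -0.0095 and -0.0025 m and angle between plate12_c's own z axis and vertical below 0.08 rad and angle between the x axis of plate12_c and the x axis of seat_top, either way round below 0.2 rad and linear speed of plate12 below 0.02 m/s) or (horizontal distance between plate16_c and seat_top below 0.012 m and z of plate16_c in the frame of gauge_top between -0.0115 and -0.0045 m and angle between plate16_c's own z axis and vertical below 0.08 rad and angle between the x axis of plate16_c and the x axis of seat_top, either way round below 0.2 rad and linear speed of plate16 below 0.02 m/s) or (horizontal distance between plate20_c and seat_top below 0.012 m and z of plate20_c in the frame of gauge_top between -0.0135 and -0.0065 m and angle between plate20_c's own z axis and vertical below 0.08 rad and angle between the x axis of plate20_c and the x axis of seat_top, either way round below 0.2 rad and linear speed of plate20 below 0.02 m/s)) and (horizontal distance between plate8_c and seat_top above 0.06 m or z of plate8_c in the frame of gauge_top below -0.0005 m) and (horizontal distance between plate12_c and seat_top above 0.06 m or z of plate12_c in the frame of gauge_top below -0.0025 m) and (horizontal distance between plate16_c and seat_top above 0.06 m or z of plate16_c in the frame of gauge_top below -0.0045 m) and (horizontal distance between plate20_c and seat_top above 0.06 m or z of plate20_c in the frame of gauge_top below -0.0065 m)); the robot touches nothing.
It fails at once if a bystander (tin, bearing ring, wrench, oil bottle, jar, mouse or screwdriver) is moved by more than 30 mm (distance of any of tin, bearing, wrench, oil, jar, mouse, screwdriver from where it was at the start of the episode above 0.03 m).
It also fails if it takes over 72 s, if anything falls off the work surface, if the arm or the gripper's body presses on something with over 40 N, if the wrist force passes 120 N, or if a joint passes its speed limit or range.

## Working session

There is one attempt and no reset: what is moved stays moved. The work goes in short steps, Python scripts to look and compute and a tool call to move; the robot and the scene stay as the last step left them, time stands still between calls to the robot, and variables do not carry over. Pictures are saved under pics/ and viewed, at most 10 in all, crops included, and the job is handed in when it is done.

Besides the shell and the picture viewer there is one more tool, called as name(argument=value, ...), one argument or row to a line, values as JSON. arm_command: Moves the arm, as the interface text tells. Its arguments: {"type":"object","properties":{"moves":{"type":"array"},"fingers":{"type":"number"},"squeeze":{"type":"number"}},"required":["moves"]}

```bash
ls; mkdir -p pics
cat > h.py <<'E'
import numpy as np, cv2
from scipy.spatial.transform import Rotation as R
from bench import r
def rot(a):
    a=np.array(a,float); return a if a.shape==(3,3) else R.from_quat(a).as_matrix()
def snap(n,f):
    i=r.camera_info(n); im=r.camera(n); cv2.imwrite('pics/'+f,im[:,:,::-1]); np.save('pics/'+f+'.npy',i,allow_pickle=True); return im,i
def load(f): return cv2.imread('pics/'+f), np.load('pics/'+f+'.npy',allow_pickle=True).item()
def ray(i,u,v):
    x=(u-i['cx'])/i['fx']; y=(v-i['cy'])/i['fy']
    d=np.hypot(x,y); q=d
    for _ in range(20): q=d/(1+i['k1']*q*q)
    s=q/d if d>0 else 1
    return np.array(i['origin']), rot(i['attitude'])@np.array([x*s,-y*s,-1])
def at_z(i,u,v,z):
    o,d=ray(i,u,v); return o+d*(z-o[2])/d[2]
def proj(i,P):
    p=rot(i['attitude']).T@(np.array(P,float)-np.array(i['origin']))
    x,y=p[0]/-p[2],-p[1]/-p[2]; k=1+i['k1']*(x*x+y*y)
    return np.array([i['cx']+i['fx']*x*k,i['cy']+i['fy']*y*k])
def tri(i,a,j,b):
    o,d=ray(i,*a);p,e=ray(j,*b);d=d/np.linalg.norm(d);e=e/np.linalg.norm(e)
    A=np.stack([d,-e],1);t=np.linalg.lstsq(A,p-o,rcond=None)[0]
    x,y=o+t[0]*d,p+t[1]*e; return (x+y)/2,np.linalg.norm(x-y)
E
python3 - <<'E'
from h import *
ims=[]
for n in ['scene','side','wrist']:
    im,i=snap(n,n+'0.png'); print(n,i)
    cv2.imwrite(f'pics/{n}0b.png',cv2.resize(im[:,:,::-1],(800,600),interpolation=cv2.INTER_CUBIC))
print(r.read_state())
E
```

```text
pics
scene {'fx': 467.2879212373474, 'fy': 467.2879212373474, 'cx': 250.3439557911833, 'cy': 194.30522012111814, 'k1': 0.00728284912595095, 'origin': array([1.22612636, 0.83074971, 0.77236338]), 'attitude': array([0.1692478 , 0.44589744, 0.82625192, 0.29973058])}
side {'fx': 430.13243969536165, 'fy': 430.13243969536165, 'cx': 258.6525422679831, 'cy': 189.54786675477288, 'k1': 0.03468595263930928, 'origin': array([ 0.433798  , -0.78491342,  0.81682579]), 'attitude': array([ 0.40695503, -0.03766467, -0.06841897,  0.91010319])}
wrist {'fx': 267.49807002108076, 'fy': 267.49807002108076, 'cx': 256.3253194876538, 'cy': 185.16180247913945, 'k1': -0.04080224888084117, 'origin': array([0.08559125, 0.62319981, 0.38515143]), 'attitude': array([-0.11563885, -0.08815757,  0.60203976,  0.78511402])}
{'time': 0.15, 'joint_positions': array([-1.33161454,  0.33270194, -0.0646952 ,  1.46071717,  0.02161548,
        1.34987476, -0.08851011]), 'joint_vel': array([-3.22081122e-04, -2.04185820e-03, -1.44858106e-03, -2.32542307e-03,
       -5.97917539e-05, -6.87632791e-04,  1.06213660e-03]), 'joint_torque': array([ 7.97650064e-04, -6.23629403e+01,  2.47361523e-02, -3.90144074e+01,
       -6.13302528e-02,  3.70784069e-02,  6.59399507e-05]), 'ee_pos': array([0.16168813, 0.60344389, 0.22196706]), 'eef_rot': array([ 1.30514970e-01,  9.91446211e-01, -5.01386924e-04, -3.67121599e-05]), 'ft_force': array([-0.25133843,  0.26274544, -1.09826853]), 'torque': array([ 0.02771688,  0.04274367, -0.01374488]), 'grip_force': 0.0, 'width': 0.08690759542915992}
```

View pics/scene0b.png

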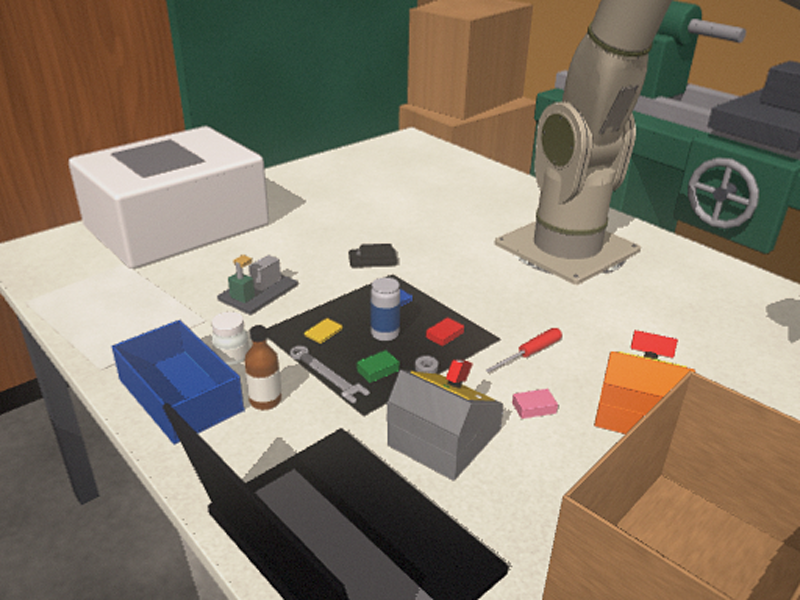

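View pics/side0b.png

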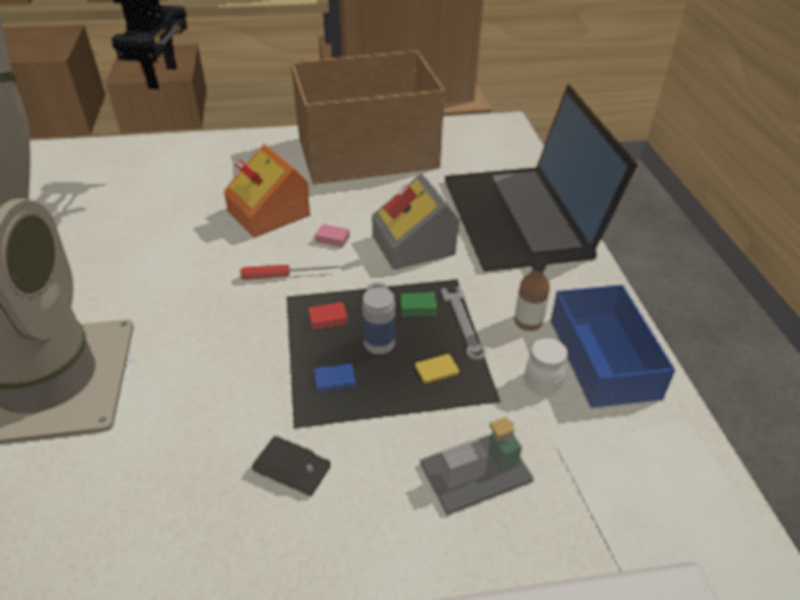

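The scene view shows the grey console at (445,420) and an orange one at (640,390); the task names the grey one. The green plate is at (378,365). A pink block at (535,403) is a look-alike, as is the green gauge block on the seat. The seat fixture is at (258,283), and in the side view at (475,465). An enlarged composite will confirm this.

Run:
```python
import cv2,numpy as np
s=cv2.imread('pics/scene0.png');d=cv2.imread('pics/side0.png')
c=lambda im,x,y:cv2.resize(im[y:y+75,x:x+100],(400,300),interpolation=cv2.INTER_CUBIC)
o=np.vstack([np.hstack([c(d,255,262),c(d,215,105)]),np.hstack([c(s,120,140),c(s,235,225)])])
cv2.imwrite('pics/comp.png',o)
```

```text
(no output)
```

View pics/comp.png

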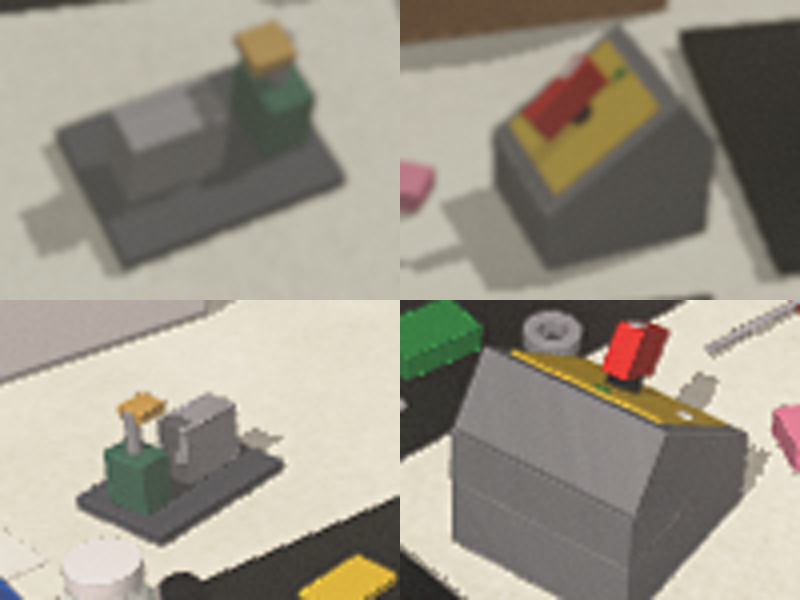

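The composite confirms the grey console, with its yellow face, red bar and green dot upslope. The seat fixture shows the steel pillar, the green block and the brass gauge on a stem.

```bash
cat > m1.py <<'E'
from h import *
_,sd=load('side0.png');_,sc=load('scene0.png')
f=lambda ox,oy,bx,by:lambda u,v:(ox+(u-bx+.5)/4-.5,oy+(v-by+.5)/4-.5)
A=f(255,262,0,0);B=f(215,105,400,0);C=f(120,140,0,300);D=f(235,225,400,300)
print('pillar side',[at_z(sd,*A(*p),.06).round(4) for p in [(112,103),(182,87),(203,133),(133,153)]])
print('base side',[at_z(sd,*A(*p),.012).round(4) for p in [(57,130),(128,266),(345,180)]])
print('pillar scene',[at_z(sc,*C(*p),.06).round(4) for p in [(160,415),(210,393),(240,405),(190,428)]])
print('base scene',[at_z(sc,*C(*p),.012).round(4) for p in [(78,498),(163,540),(284,462)]])
for n,a,b in [('ridge-',(712,152),(487,347)),('ridge+',(617,25),(665,430)),('low+',(498,132),(745,435)),]:
    print(n,tri(sd,B(*a),sc,D(*b)))
print('gauge side/scene corners', tri(sd,A(235,40),sc,C(140,393)),tri(sd,A(298,42),sc,C(118,407)),tri(sd,A(282,22),sc,C(140,393)))
im,_=load('side0.png');h=cv2.cvtColor(im,cv2.COLOR_BGR2HSV)
for n,(lo,hi),z,box in [('8',(20,35),.011,(265,225,295,246)),('12',(105,125),.015,(200,230,229,252)),('16',(0,8),.019,(195,193,224,210)),('20',(50,75),.023,(254,185,282,203))]:
    x0,y0,x1,y1=box;s=h[y0:y1,x0:x1]
    m=((s[...,0]>=lo)&(s[...,0]<=hi)&(s[...,1]>100)).astype('uint8')
    cs,_=cv2.findContours(m,0,1);c=max(cs,key=cv2.contourArea)
    ys,xs=np.nonzero(m)
    u,v=xs.mean()+x0,ys.mean()+y0
    th=int(n)/1000
    print(n,len(xs),at_z(sd,u,v,.003+.7*th).round(4))
E
python3 m1.py
```

```text
pillar side [array([ 0.577 , -0.2614,  0.06  ]), array([ 0.6158, -0.2568,  0.06  ]), array([ 0.62  , -0.2864,  0.06  ]), array([ 0.5816, -0.293 ,  0.06  ])]
base side [array([ 0.5525, -0.2412,  0.012 ]), array([ 0.5745, -0.3277,  0.012 ]), array([ 0.7005, -0.2948,  0.012 ])]
pillar scene [array([ 0.6317, -0.2845,  0.06  ]), array([ 0.5839, -0.2898,  0.06  ]), array([ 0.5762, -0.2593,  0.06  ]), array([ 0.6245, -0.2534,  0.06  ])]
base scene [array([ 0.7049, -0.2897,  0.012 ]), array([ 0.6853, -0.1999,  0.012 ]), array([ 0.5552, -0.2354,  0.012 ])]
ridge- (array([0.68010569, 0.19630282, 0.1069286 ]), np.float64(0.032822402607417034))
ridge+ (array([0.64982554, 0.32884068, 0.12465989]), np.float64(0.0014161604588056097))
low+ (array([0.55385175, 0.30564619, 0.05238009]), np.float64(0.0007618424608656986))
gauge side/scene corners (array([ 0.64848761, -0.26171188,  0.09649451]), np.float64(0.0172518785535861)) (array([ 0.6754219 , -0.26164421,  0.09291958]), np.float64(0.0030570856124178826)) (array([ 0.66425067, -0.25409619,  0.10343656]), np.float64(0.0037352254061968383))
8 390 [ 0.6087 -0.0708  0.0086]
12 335 [ 0.4454 -0.0666  0.0114]
16 360 [0.4448 0.0731 0.0142]
20 196 [0.6044 0.0844 0.017 ]
```

```bash
cat > m2.py <<'E'
from m1 import *
from scipy.optimize import least_squares
c35,s35=np.cos(np.radians(35)),np.sin(np.radians(35))
def frame(yaw):
    e=np.array([np.cos(yaw),np.sin(yaw),0]);l=np.array([-np.sin(yaw),np.cos(yaw),0]);return e,l
def cons(p,u,l,n):
    e,L=frame(p[3]);return p[:3]+u*(c35*e+[0,0,s35])+l*L+n*(-s35*e+[0,0,c35])
obs=[(sd,B(617,25),(.065,.06,0)),(sd,B(498,132),(-.065,.06,0)),(sd,B(548,212),(-.065,-.06,0)),(sd,B(665,100),(.065,-.06,0)),
(sc,D(487,347),(.065,-.06,0)),(sc,D(665,430),(.065,.06,0)),(sc,D(745,435),(-.065,.06,0))]
fr=lambda p:np.concatenate([proj(i,cons(p,*q))-a for i,a,q in obs])
s=least_squares(fr,[.6,.26,.09,.24],loss='soft_l1');print('console face',s.x,np.degrees(s.x[3]));print(fr(s.x).reshape(-1,2).round(1))
def seat(p,x,y,z):
    e,L=frame(p[2]);return np.array([p[0],p[1],z])+x*e+y*L
k=1e-3
o2=[(sd,A(57,130),-45,45,12),(sd,A(128,266),-45,-45,12),(sd,A(345,180),90,-45,12),(sc,C(78,498),90,-45,12),(sc,C(163,540),90,45,12),(sc,C(284,462),-45,45,12),
(sd,A(112,103),-28,15,60),(sd,A(182,87),28,15,60),(sc,C(210,393),-28,-15,60),(sc,C(240,405),-28,15,60),
(sd,A(235,40),41,12,'g'),(sd,A(282,22),67,12,'g'),(sd,A(298,43),67,-12,'g'),(sc,C(118,406),67,-12,'g'),(sc,C(165,403),41,12,'g'),(sc,C(138,393),41,-12,'g')]
gr=lambda p:np.concatenate([proj(i,seat(p,x*k,y*k,p[3] if z=='g' else z*k))-a for i,a,x,y,z in o2])
s=least_squares(gr,[.607,-.27,.26,.09],loss='soft_l1');print('seat',s.x,np.degrees(s.x[2]));print(gr(s.x).reshape(-1,2).round(1))
E
python3 m2.py | sed -n '/console/,$p'
```

```text
console face [0.61434537 0.26162966 0.08950765 0.22850866] 13.092582014400307
[[ 0.9 -1.1]
 [-1.8 -0.3]
 [-0.2  2. ]
 [ 5.5  1. ]
 [-1.  -0.4]
 [ 0.6  0.4]
 [ 2.  -0.2]]
seat [ 0.60630228 -0.27217106  0.24745445  0.09013298] 14.178095850622054
[[-0.5 -0.6]
 [-0.5 -0.3]
 [ 1.7 -0.6]
 [-0.6 -0.6]
 [-0.4 -1.3]
 [ 0.2 -0.9]
 [-0.4  1.3]
 [ 5.8 -3.1]
 [-0.4 -0.6]
 [-0.7 -0.7]
 [-0.1 -1. ]
 [-1.  -0.3]
 [ 0.8  3.1]
 [-0.   0.1]
 [ 0.5 -0.2]
 [ 1.4 -0.1]]
```

arm_command(
  moves=[0,0,-2,-7,0,0,-2,-7,0,0,-2,-7,0,0,-2,-7,-2.5,-3,0,0,-2.5,-3,0,0,-2.5,-3,0,0,-2.5,-3,0,0,-2.5,-3,0,0,-2.5,-3,0,0,-2.5,-3,0,0,-2.5,-3,0,0],
  fingers=0,
)

```text
time: 1.15
ee_pos: [0.4118, 0.4133, 0.3025]
eef_rot: [-0.113, 0.994, 0.0, -0.0]
ft_force: [0.3, 0.9, 0.0]
width: 0.0152
grip_force: 0.0
```

arm_command(
  moves=[-2.33,-2.84,0,0,-2.33,-2.84,0,0,-2.33,-2.84,0,0,-2.33,-2.84,0,0,-2.33,-2.84,0,0,-2.33,-2.84,0,0,-2.33,-2.84,2,0,-2.33,-2.84,2,0,0,0,3,0,0,0,3,0,0,0,1,0],
)

```text
time: 2.07
ee_pos: [0.6414, 0.2343, 0.1872]
eef_rot: [-0.113, 0.994, -0.001, -0.003]
ft_force: [-1.4, 0.2, -1.5]
width: 0.0004
grip_force: 0.0
```

```bash
cat > ov.py <<'E'
from m2 import *
def mark(im,i,P,c=(255,0,255)):
    u=proj(i,P); cv2.drawMarker(im,tuple(int(round(t)) for t in u),c,cv2.MARKER_CROSS,7,1)
E
python3 - <<'E' >/dev/null
from ov import *
p=[.6143,.2616,.0895,.2285]
out=[]
for n in ['wrist','side']:
    im,i=snap(n,n+'1.png'); b=im[:,:,::-1].copy()
    for q in [(.065,.06,0),(.065,-.06,0),(-.065,.06,0),(-.065,-.06,0),(0,0,.04),(.032,.006,.04)]: mark(b,i,cons(p,*q))
    out.append(b)
out[1]=cv2.resize(out[1][90:190,190:323],(512,384),interpolation=cv2.INTER_CUBIC)
o=np.hstack(out);cv2.imwrite('pics/v1.png',cv2.resize(o,(800,300),interpolation=cv2.INTER_AREA))
E
```

```text
(no output)
```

View pics/v1.png

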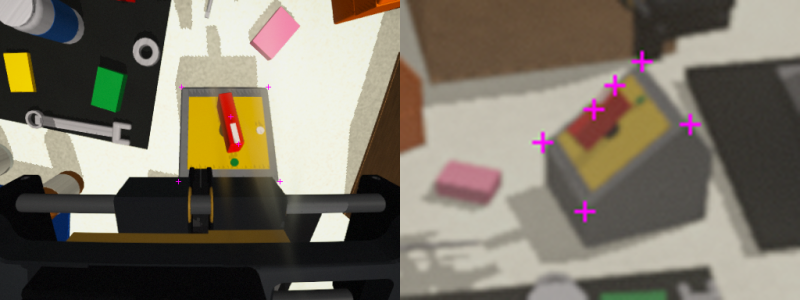

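The wrist view shows the console face corners within about 2 mm of my model. The bar is at (231,122) with its stripe end towards the green dot at (234,162). The fingers are just right of the bar.

arm_command(
  moves=[-0.3,0,1.5,0,0,0,2,0,0,0,2,0,0,0,0.7,0,0,0.6,0,0,0,0.6,0,0,0,0.6,0,0,0,0.6,0,0,0,0.6,0,0,0,0.4,0,0],
)

```text
time: 3.0
ee_pos: [0.6383, 0.271, 0.1315]
eef_rot: [-0.114, 0.994, 0.0, 0.0]
ft_force: [0.4, 0.6, -0.3]
width: 0.0004
grip_force: 0.0
```

Run:
```python
from h import *
print(r.read_state()['ee_pos'],r.read_state()['ft_force'])
im,i=snap('side','side2.png');b=im[:,:,::-1]
a=cv2.resize(b[90:190,190:323],(400,300),interpolation=cv2.INTER_CUBIC)
im,i=snap('wrist','wrist2.png');b=im[:,:,::-1]
cv2.imwrite('pics/v2.png',np.hstack([a,cv2.resize(b,(400,300))]))
```

```text
[0.6382655  0.27100243 0.13147145] [ 0.43654911  0.60063072 -0.3480226 ]
```

View pics/v2.png

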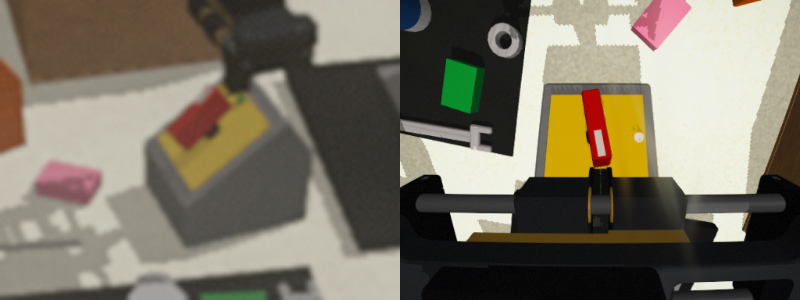

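The fingers passed just beyond the bar's upper end: stripe end at (603,165), finger at (600,190). I hadn't allowed for the axis leaning towards the robot. I'll redo the push 13 mm further downslope and lower.

arm_command(
  moves=[0,-1.9,0,0,0,-1.9,0,0,1.35,0,0.5,0,0,0,1,0,0,0,0,0,0,0.6,0,0,0,0.6,0,0,0,0.6,0,0,0,0.6,0,0,0,0.6,0,0,0,0.6,0,0],
)

```text
time: 4.02
ee_pos: [0.6268, 0.2627, 0.1162]
eef_rot: [-0.112, 0.994, -0.002, 0.001]
ft_force: [2.1, -4.9, 0.1]
width: 0.0002
grip_force: 2.0
```

arm_command(
  moves=[0,0.3,0,0,0,0,0,0,0,0,-3,0,0,0,-3,0],
)

```text
time: 4.35
ee_pos: [0.6236, 0.2677, 0.1745]
eef_rot: [-0.114, 0.994, -0.0, -0.002]
ft_force: [0.2, 0.2, 0.3]
width: 0.0004
grip_force: 0.0
```

Run:
```python
from h import *
im,i=snap('side','side3.png');b=im[:,:,::-1]
a=cv2.resize(b[90:190,190:323],(400,300),interpolation=cv2.INTER_CUBIC)
im,i=snap('wrist','wrist3.png');b=im[:,:,::-1]
cv2.imwrite('pics/v3.png',np.hstack([a,cv2.resize(b,(400,300))]))
```

```text
(no output)
```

View pics/v3.png

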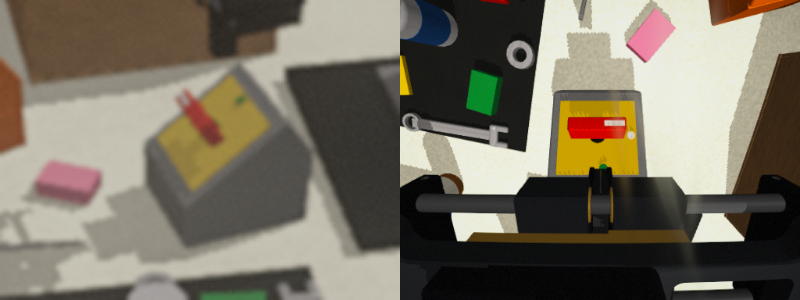

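OFF is reached: in the wrist view the stripe end (612,122) points at the white dot (631,135). Next I'll look over the mat from above.

arm_command(
  moves=[0,0,-3,0,0.6,-2.6,-2,0,0.6,-2.6,-2,0,0.6,-2.6,-2,0,0.6,-2.6,-2,0,0.6,-2.6,-2,0,0.6,-2.6,-2,0,0.6,-2.6,-1,0,0.6,-2.6,-1,0,0.6,-2.6,-1,0,0.6,-2.6,0,0,0,0,0,0],
  fingers=100,
)

```text
time: 5.45
ee_pos: [0.6251, -0.0061, 0.3568]
eef_rot: [-0.11, 0.994, -0.001, 0.001]
ft_force: [-0.3, -0.7, -0.1]
width: 0.0727
grip_force: 0.0
```

Run:
```python
from h import *
im,i=snap('wrist','wrist4.png');b=im[:,:,::-1]
cv2.imwrite('pics/v4.png',cv2.resize(b,(800,600),interpolation=cv2.INTER_CUBIC)); print(i['origin'])
```

```text
[ 0.54782783 -0.02388986  0.52000461]
```

View pics/v4.png

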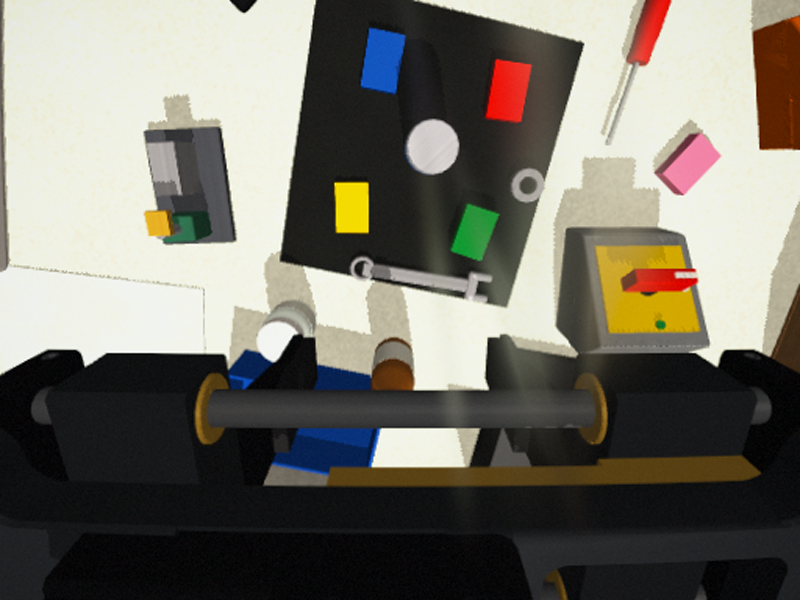

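The overhead view shows blue (383,60), red (508,90), yellow (351,207) and green (475,232), with the seat at (165,167) and the gauge at (158,223). The pink block at (688,163) is not part of the job.

arm_command(
  moves=[-0.2,-3,3.4,0,-0.2,-3,3.4,0,-0.2,-3,3.4,0,-0.2,-3,3.4,0,0,0,0,0,0,0,0,0],
)

```text
time: 6.0
ee_pos: [0.6561, -0.1055, 0.228]
eef_rot: [-0.112, 0.994, 0.0, -0.002]
ft_force: [0.6, 1.1, 0.6]
width: 0.087
grip_force: 0.0
```

```bash
cat > plates.py <<'E'
from h import *
b,i=load('wrist4.png');h=cv2.cvtColor(b,cv2.COLOR_BGR2HSV).astype(int)
S=.64
for n,hr,z,c in [('8',(22,34),.011,(351,207)),('12',(100,125),.015,(383,60)),('16',(0,6),.019,(508,90)),('20',(50,80),.023,(475,232))]:
    x,y=int(c[0]*S),int(c[1]*S);s=h[y-28:y+28,x-25:x+25]
    m=((s[...,0]>=hr[0])&(s[...,0]<=hr[1])&(s[...,1]>120)&(s[...,2]>.75*h[y-3:y+4,x-3:x+4,2].mean())).astype('uint8')
    m=cv2.resize(m*255,None,fx=4,fy=4,interpolation=cv2.INTER_LINEAR);m=(m>127).astype('uint8')
    cs,_=cv2.findContours(m,0,1);k=max(cs,key=cv2.contourArea)[:,0]
    P=np.array([at_z(i,(u+.5)/4-.5+x-25,(v+.5)/4-.5+y-28,z)[:2] for u,v in k],np.float32)*1000
    (cx,cy),(w,hh),a=cv2.minAreaRect(P)
    if w<hh: w,hh,a=hh,w,a-90
    print(n,round(cx,1),round(cy,1),'size',round(w,1),round(hh,1),'yaw',round((a+90)%180-90,1))
E
python3 plates.py
python3 - <<'E'
from h import *
im,i=snap('wrist','wrist5.png'); print(i['origin'],r.read_state()['ee_pos'])
E
```

```text
8 610.6 -71.6 size 59.1 40.8 yaw 12.4
12 445.6 -68.4 size 60.9 40.7 yaw 1.9
16 445.9 74.1 size 61.1 40.9 yaw 5.1
20 606.5 78.0 size 60.7 40.5 yaw -5.3
[ 0.58000125 -0.12419316  0.39164924] [ 0.65703941 -0.10398005  0.23000346]
```

arm_command(
  moves=[0,-3.5,0,0,0,-3.5,0,0,0,-3.5,0,0,0,-3.5,0,0,0,-3,0,0,0,0,0,0,0,0,0,0],
)

```text
time: 6.63
ee_pos: [0.696, -0.2711, 0.2316]
eef_rot: [-0.113, 0.994, -0.0, 0.001]
ft_force: [-0.2, 0.4, 0.2]
width: 0.087
grip_force: 0.0
```

Run:
```python
from h import *
im6,i=snap('wrist','wrist6.png'); print(i['origin'],r.read_state()['ee_pos'])
b5,i5=load('wrist5.png');b6=im6[:,:,::-1]
o=[]
for b,i in ((b5,i5),(b6,i)):
    c=proj(i,[.625,-.268,.06]);print(c);x,y=int(c[0])-50,int(c[1])-70
    x=min(max(x,0),412);y=min(max(y,0),234);print('org',x,y)
    o.append(cv2.resize(b[y:y+150,x:x+100],(400,600),interpolation=cv2.INTER_CUBIC))
cv2.imwrite('pics/v5.png',np.hstack(o))
```

```text
[ 0.61890381 -0.28976753  0.39483432] [ 0.69632034 -0.26918183  0.23177926]
[132.05296874 117.05008571]
org 82 47
[272.61269494 113.86488067]
org 222 43
```

View pics/v5.png

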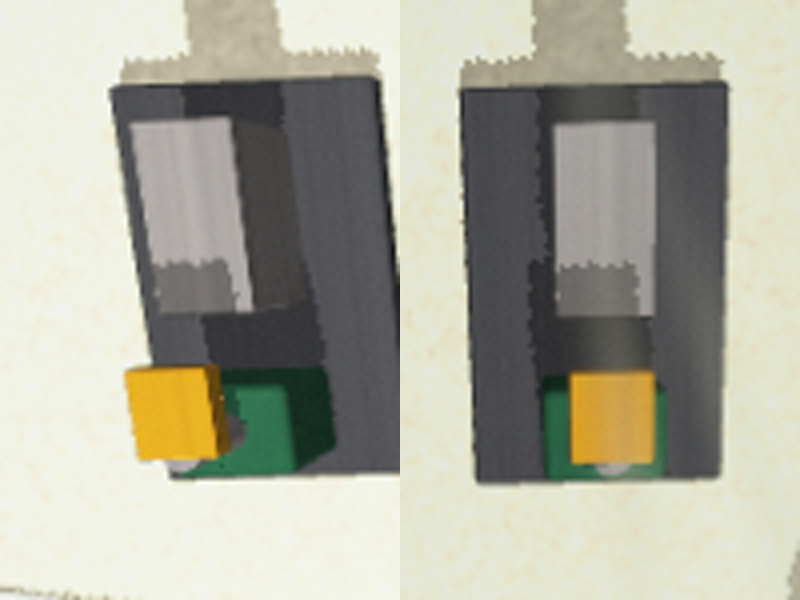

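Close-up of the seat. Pillar top corners are at (131,125), (231,117), (253,310), (153,314) in the left picture and (554..656,122), (554..656,316) in the right. The gauge top is at (126..216,370..460) and (570..655,371..464).

```bash
cat > m3.py <<'E'
from h import *
from scipy.optimize import least_squares
_,a=load('wrist5.png');_,b=load('wrist6.png')
L=lambda u,v:(82+(u+.5)/4-.5,47+(v+.5)/4-.5)
Q=lambda u,v:(222+(u-400+.5)/4-.5,43+(v+.5)/4-.5)
k=1e-3
o=[(a,L(131,125),-28,-15,60),(a,L(231,117),-28,15,60),(a,L(253,310),28,15,60),(a,L(153,314),28,-15,60),(a,L(111,88),-45,-45,12),(a,L(378,77),-45,45,12),
(a,L(126,370),41,-12,'g'),(a,L(207,367),41,12,'g'),(a,L(139,461),67,-12,'g'),(a,L(217,459),67,12,'g'),
(b,Q(554,122),-28,-15,60),(b,Q(656,122),-28,15,60),(b,Q(654,316),28,15,60),(b,Q(556,316),28,-15,60),(b,Q(460,88),-45,-45,12),(b,Q(727,84),-45,45,12),(b,Q(720,480),90,45,12),(b,Q(477,483),90,-45,12),
(b,Q(570,372),41,-12,'g'),(b,Q(655,370),41,12,'g'),(b,Q(571,465),67,-12,'g'),(b,Q(655,463),67,12,'g')]
def seat(p,x,y,z):
    c,s=np.cos(p[2]),np.sin(p[2]);return [p[0]+x*c-y*s,p[1]+x*s+y*c,z]
# p: x,y,yaw,gauge z, camera b shift (3), camera a z
def gr(p):
    e=[]
    for i,uv,x,y,z in o:
        j=dict(i)
        j['origin']=np.array(i['origin'])+(p[4:7] if i is a else p[7:10])
        e+=list(proj(j,seat(p,x*k,y*k,p[3] if z=='g' else z*k))-uv)
    return np.array(e+list(np.array(p[4:10])/.002))
s=least_squares(gr,[.607,-.27,.25,.09]+[0]*6,loss='soft_l1');print(s.x.round(4),np.degrees(s.x[2]));print(gr(s.x)[:-6].reshape(-1,2).round(1).tolist())
J=np.linalg.inv(s.jac.T@s.jac);print('sd',np.sqrt(np.diag(J)).round(4)[:4])
E
python3 m3.py
```

```text
[ 6.072e-01 -2.722e-01  2.449e-01  9.150e-02 -1.000e-04  2.000e-04
  5.000e-04  1.000e-04 -2.000e-04  7.000e-04] 14.03034436072641
[[0.0, -0.7], [0.1, 0.3], [0.6, 0.7], [1.6, 0.4], [-0.7, -0.5], [-0.9, -0.2], [-0.6, 0.0], [-0.1, 0.2], [-0.2, -0.1], [0.7, -0.1], [-0.1, 0.3], [-0.0, -0.1], [0.1, 0.1], [0.1, 0.6], [0.1, -0.2], [1.1, -0.5], [0.2, 0.1], [-0.6, 0.5], [-0.1, 0.1], [-0.1, 0.2], [-0.1, -0.4], [-0.3, -0.3]]
sd [0.0015 0.0015 0.0062 0.0018]
```

The gauge is 31.5 mm above the seat, so the stack is green 20 + blue 12 = 32 mm. All plate sizes check out. Green goes first.

arm_command(
  moves=[0,0,0,6.1,0,0,0,6.1,0,0,0,6.1,1.35,3.75,0,0,1.35,3.75,0,0,1.35,3.75,0,0,1.35,3.75,0,0,1.35,3.75,0,0,1.35,3.75,0,0,1.35,3.75,0,0,1.35,3.75,0,0,1.35,3.75,0,0],
  fingers=75,
)

```text
time: 7.68
ee_pos: [0.6041, 0.0814, 0.2323]
eef_rot: [0.044, 0.999, 0.001, 0.001]
ft_force: [1.0, 0.2, 0.2]
width: 0.0654
grip_force: 0.0
```

arm_command(
  moves=[0,0,3,0,0,0,3,0,0,0,3,0,0,0,3,0,0,0,0,0,0,0,0,0],
)

```text
time: 8.18
ee_pos: [0.6044, 0.0787, 0.1111]
eef_rot: [0.045, 0.999, 0.0, -0.001]
ft_force: [0.4, 1.3, 1.3]
width: 0.0653
grip_force: 0.0
```

arm_command(
  moves=[-0.2,0,3,0,0,0,3,0,0,0,2,0,0,0,1.5,0,0,0,0.7,0,0,0,0,0],
)

```text
time: 8.68
ee_pos: [0.6079, 0.0773, 0.0097]
eef_rot: [0.046, 0.999, 0.0, 0.0]
ft_force: [0.2, -0.6, -0.5]
width: 0.0655
grip_force: 0.0
```

arm_command(
  moves=[0,0,0,0,0,0,0,0,0,0,0,0,0,0,0,0,0,0,0,0,0,0,0,0],
  fingers=0,
  squeeze=25,
)

```text
time: 9.18
ee_pos: [0.6079, 0.0765, 0.0096]
eef_rot: [0.046, 0.999, 0.0, 0.0]
ft_force: [-1.7, 0.7, 5.6]
width: 0.0396
grip_force: 25.0
```

arm_command(
  moves=[0,0,-3,0,0,0,-4,0,0,0,-4,0,0,0,-4,0,0,0,-1,-6.5,0,0,0,-6.4,0,0,0,-6.4,0.93,-3.76,0,0,0.93,-3.76,0,0,0.93,-3.76,0,0,0.93,-3.76,0,0,0.93,-3.76,0,0],
)

```text
time: 10.18
ee_pos: [0.6072, -0.1192, 0.1687]
eef_rot: [-0.122, 0.993, 0.0, -0.0]
ft_force: [1.3, 0.4, -0.6]
width: 0.0399
grip_force: 25.0
```

arm_command(
  moves=[0.93,-3.76,0,0,0.93,-3.76,0,0,0.93,-3.76,0,0,0.93,-3.76,0,0,0,0,3,0,0,0,2,0,0,0,0,0],
)

```text
time: 10.77
ee_pos: [0.6052, -0.2718, 0.1137]
eef_rot: [-0.121, 0.993, 0.002, -0.004]
ft_force: [0.2, 1.0, -1.9]
width: 0.0401
grip_force: 25.0
```

arm_command(
  moves=[-0.33,-0.1,1,0,0,0,1,0,0,0,1,0,0,0,0.8,0,0,0,0.4,0,0,0,0,0,0,0,0,0],
)

```text
time: 11.35
ee_pos: [0.6115, -0.2725, 0.0769]
eef_rot: [-0.122, 0.993, 0.0, 0.0]
ft_force: [0.3, -0.7, -1.1]
width: 0.0396
grip_force: 25.0
```

arm_command(
  moves=[0.25,0.07,0.3,0,0,0,0.3,0,0,0,0.2,0,0,0,0,0,0,0,0,0],
)

```text
time: 11.77
ee_pos: [0.6089, -0.2723, 0.0687]
eef_rot: [-0.122, 0.993, 0.0, -0.0]
ft_force: [-0.2, -0.4, -1.4]
width: 0.0397
grip_force: 25.0
```

arm_command(
  moves=[0,0,0.15,0,0,0,0.1,0,0,0,0,0,0,0,0,0],
)

```text
time: 12.1
ee_pos: [0.6091, -0.2725, 0.0666]
eef_rot: [-0.122, 0.993, -0.0, 0.0]
ft_force: [-1.1, 0.4, 3.0]
width: 0.0398
grip_force: 25.0
```

arm_command(
  moves=[0,0,0,0,0,0,0,0,0,0,0,0,0,0,0,0,0,0,-2,0,0,0,-3,0,0,0,-3,0,0,0,-3,0,0,0,0,6.1,0,0,0,6,0,0,0,0],
  fingers=72,
)

```text
time: 13.02
ee_pos: [0.6091, -0.2724, 0.1768]
eef_rot: [-0.014, 1.0, -0.0, 0.0]
ft_force: [-0.9, -0.4, -0.1]
width: 0.0624
grip_force: 0.0
```

arm_command(
  moves=[2.24,2.99,0,0,2.24,2.99,0,0,2.24,2.99,0,0,2.24,2.99,0,0,2.24,2.99,0,0,2.24,2.99,0,0,2.24,2.99,0,0,0,0,3,0,0,0,3,0,0,0,0,0,0,0,0,0],
)

```text
time: 13.93
ee_pos: [0.4442, -0.0686, 0.1158]
eef_rot: [-0.018, 1.0, -0.0, -0.002]
ft_force: [0.0, -0.7, 1.1]
width: 0.0628
grip_force: 0.0
```

Run:
```python
from h import *
im,i=snap('side','side7.png');b=im[:,:,::-1]
a=cv2.resize(b[255:355,240:373],(400,300),interpolation=cv2.INTER_CUBIC)
im,i=snap('wrist','wrist7.png');b=im[:,:,::-1]
cv2.imwrite('pics/v7.png',np.hstack([a,cv2.resize(b,(400,300))]))
print(r.read_state()['ee_pos'])
```

```text
[ 0.44603823 -0.068901    0.1175805 ]
```

View pics/v7.png

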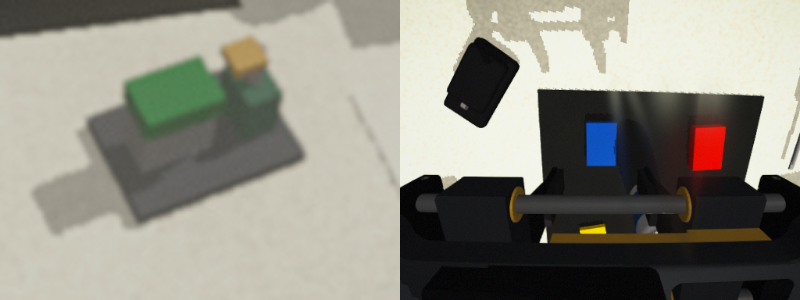

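Green lies squarely on the seat (side crop (178,95)), and blue is visible at (601,145). I'll check blue and the tin's clearance numerically.

Run:
```python
from h import *
_,i=load('wrist7.png');print('blue',at_z(i,201*1.28,145*1.28,.015))
_,j=load('wrist4.png');print('tin',at_z(j,432*.64,147*.64,.105))
```

```text
blue [ 0.44668777 -0.0686535   0.015     ]
tin [0.52690908 0.00111086 0.105     ]
```

arm_command(
  moves=[0.1,0,3,0,0,0,3,0,0,0,2,0,0,0,1.5,0,0,0,1,0,0,0,0.4,0,0,0,0,0,0,0,0,0],
)

```text
time: 14.7
ee_pos: [0.4452, -0.0686, 0.0083]
eef_rot: [-0.017, 1.0, 0.0, 0.001]
ft_force: [-0.1, -0.1, 0.1]
width: 0.0626
grip_force: 0.0
```

arm_command(
  moves=[0,0,0.2,0,0,0,0,0,0,0,0,0,0,0,0,0,0,0,0,0,0,0,0,0,0,0,0,0],
  fingers=0,
)

```text
time: 15.28
ee_pos: [0.4445, -0.0684, 0.0056]
eef_rot: [-0.017, 1.0, 0.0, 0.0]
ft_force: [-1.5, -0.6, 4.7]
width: 0.0397
grip_force: 25.0
```

arm_command(
  moves=[0,0,-3,0,0,0,-4,0,0,0,-4,0,0,0,-4,0,0,0,-1,-6,0,0,0,-6,-1.53,-3.39,0,0,-1.53,-3.39,0,0,-1.53,-3.39,0,0,-1.53,-3.39,0,0,-1.53,-3.39,0,0,-1.53,-3.39,0,0],
)

```text
time: 16.28
ee_pos: [0.5831, -0.245, 0.1648]
eef_rot: [-0.121, 0.993, 0.0, -0.0]
ft_force: [1.4, 0.3, 0.4]
width: 0.0397
grip_force: 25.0
```

arm_command(
  moves=[-1.53,-3.39,0,0,0,0,3,0,0,0,2,0,0,0,0,0,0,0,0,0],
)

```text
time: 16.7
ee_pos: [0.6044, -0.2726, 0.1143]
eef_rot: [-0.121, 0.993, 0.001, -0.001]
ft_force: [-0.6, 0.5, 0.6]
width: 0.0397
grip_force: 25.0
```

Good alignment; lowering.

arm_command(
  moves=[-0.1,0,1,0,0,0,1,0,0,0,0.6,0,0,0,0.3,0,0,0,0,0,0,0,0,0],
)

```text
time: 17.2
ee_pos: [0.6062, -0.2728, 0.0865]
eef_rot: [-0.121, 0.993, 0.0, 0.0]
ft_force: [-0.3, -0.3, -0.4]
width: 0.0398
grip_force: 25.0
```

arm_command(
  moves=[0,0,0.2,0,0,0,0.15,0,0,0,0.1,0,0,0,0,0,0,0,0,0],
)

```text
time: 17.62
ee_pos: [0.6064, -0.273, 0.0827]
eef_rot: [-0.121, 0.993, 0.0, 0.0]
ft_force: [-2.0, -0.2, 5.5]
width: 0.0395
grip_force: 25.0
```

arm_command(
  moves=[0,0,0,0,0,0,0,0,0,0,0,0,0,0,0,0,0,0,0,0,0,0,-2,0,0,0,-3,0,0,0,-4,0,0,0,-4,0,0,3,-3,0,0,3,0,0,0,3,0,0],
  fingers=72,
)

```text
time: 18.62
ee_pos: [0.5851, -0.186, 0.2435]
eef_rot: [-0.12, 0.993, -0.001, 0.002]
ft_force: [0.3, 0.1, -1.0]
width: 0.0623
grip_force: 0.0
```

Run:
```python
from h import *
print(r.read_state()['ee_pos'],r.read_state()['eef_rot'])
im,i=snap('side','side8.png');b=im[:,:,::-1]
a=cv2.resize(b[255:355,240:373],(400,300),interpolation=cv2.INTER_CUBIC)
im,i=snap('wrist','wrist8.png');b=im[:,:,::-1].copy()
p=(.6072,-.2722,.2449)
c=proj(i,[.62,-.27,.09]);x=int(np.clip(c[0]-66,0,379));y=int(np.clip(c[1]-50,0,284))
q=lambda X,Y,z:proj(i,[p[0]+X*np.cos(p[2])-Y*np.sin(p[2]),p[1]+X*np.sin(p[2])+Y*np.cos(p[2]),z])
z=cv2.resize(b[y:y+100,x:x+133],(400,300),interpolation=cv2.INTER_CUBIC)
for X,Y in [(-.03,-.02),(-.03,.02),(.03,.02),(.03,-.02)]:
    u=(q(X,Y,.092)-[x,y])*3;cv2.drawMarker(z,(int(u[0]),int(u[1])),(255,0,255),0,10,1)
cv2.imwrite('pics/v8.png',np.hstack([a,z]))
```

```text
[ 0.58514876 -0.18601173  0.24345765] [-1.20277017e-01  9.92738377e-01 -6.48846890e-04  1.87956938e-03]
```

View pics/v8.png

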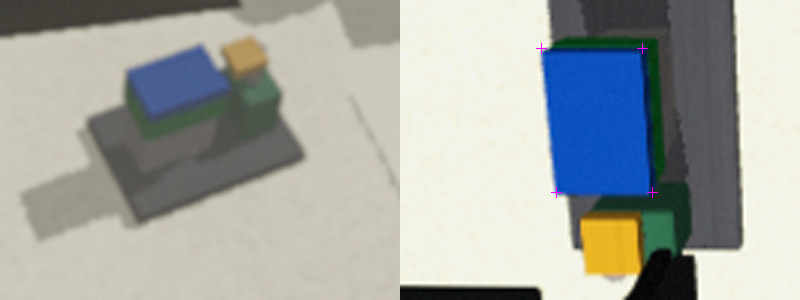

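The stack is square and centred: blue's corners match the markers at (541,48), (642,48), (652,192) and (556,192), and its top is level with the brass. Now back to the isolator with shut fingers, to push the striped end upslope.

arm_command(
  moves=[-0.7,3.83,0,0,-0.7,3.83,0,0,-0.7,3.83,0,0,-0.7,3.83,0,0,-0.7,3.83,0,0,-0.7,3.83,0,0,-0.7,3.83,0,0,-0.7,3.83,0,0,-0.7,3.83,0,0,-0.7,3.83,0,0,-0.7,3.83,0,0,-0.7,3.83,0,0],
  fingers=0,
)

```text
time: 19.72
ee_pos: [0.5557, 0.2818, 0.2413]
eef_rot: [-0.121, 0.993, 0.0, 0.0]
ft_force: [0.7, 0.0, 0.8]
width: 0.0012
grip_force: 0.0
```

arm_command(
  moves=[0,0,3,0,0,0,3,0,0,0,3,0,0,0,0,0,0,0,0,0],
)

```text
time: 20.13
ee_pos: [0.5553, 0.2795, 0.1505]
eef_rot: [-0.121, 0.993, -0.001, -0.001]
ft_force: [-0.2, 0.0, 0.3]
width: 0.0004
grip_force: 0.0
```

arm_command(
  moves=[0,0,2.5,0,0,0,2.5,0,0,0,0,0,-0.5,0,0,0,-0.5,0,0,0,-0.5,0,0,0,-0.5,0,0,0,-0.5,0,0,0,-0.5,0,0,0,-0.4,0,0,0,0,0,0,0],
)

```text
time: 21.05
ee_pos: [0.5865, 0.2868, 0.1071]
eef_rot: [-0.12, 0.993, -0.0, -0.003]
ft_force: [-39.4, -16.7, 45.7]
width: 0.0003
grip_force: 34.5
```

arm_command(
  moves=[0,0,-3,0,0,0,-4,0,0,0,-4,0,0,0,0,0],
)

```text
time: 21.38
ee_pos: [0.5931, 0.2899, 0.2229]
eef_rot: [-0.121, 0.993, 0.003, 0.007]
ft_force: [1.4, 0.2, 0.7]
width: 0.0006
grip_force: 0.0
```

Run:
```python
from h import *
im,i=snap('side','side9.png')
for f in ['side0.png','side3.png','side9.png']:
    b,_=load(f);h=cv2.cvtColor(b,cv2.COLOR_BGR2HSV)[112:155,238:292].astype(int)
    m=((h[...,0]<8)|(h[...,0]>172))&(h[...,1]>130);y,x=np.nonzero(m)
    print(f,len(x),x.mean()+238,y.mean()+112,np.cov(x,y).round(1).tolist())
im,i=snap('wrist','wrist9.png');b=im[:,:,::-1];h=cv2.cvtColor(b,cv2.COLOR_BGR2HSV).astype(int)
c=np.array([.6143,.2616,.0895]);e=np.array([.974,.2265,0]);L=np.array([-.2265,.974,0])
k=proj(i,c+(-.0155)*e+[0,0,.022]);print('centre',k)
m=((h[...,0]<8)|(h[...,0]>172))&(h[...,1]>130);y,x=np.nonzero(m);s=(abs(x-k[0])<60)&(abs(y-k[1])<60);P=np.c_[x[s],y[s]]
print(len(P),P.mean(0),cv2.minAreaRect(P.astype(np.float32)), 'ON stripe dir',proj(i,c-.0155*e+[0,0,.022]+.03*(.819*e+[0,0,.574]))-k)
```

```text
side0.png 169 255.68639053254438 129.53846153846155 [[21.2, -13.5], [-13.5, 17.9]]
side3.png 69 257.231884057971 130.40579710144928 [[7.3, 7.6], [7.6, 12.5]]
side9.png 170 255.89411764705883 129.58235294117648 [[13.2, -10.7], [-10.7, 24.2]]
centre [226.16460003 181.38406696]
865 [224.68092486 180.3849711 ] ((225.27362060546875, 182.20480346679688), (64.4881362915039, 16.91399383544922), 61.26020431518555) ON stripe dir [-1.2379615  27.93994854]
```

arm_command(
  moves=[0,0,0,0,0,0,0,0,0,0,0,0,0,0,0,0],
)

```text
time: 21.82
ee_pos: [0.5886, 0.2883, 0.2104]
eef_rot: [-0.121, 0.993, -0.0, -0.001]
ft_force: [0.7, 0.6, -0.2]
width: 0.0004
grip_force: 0.0
```

```bash
cat > ang.py <<'E'
from h import *
c=np.array([.6143,.2616,.0895]);e=np.array([.974,.2265,0]);L=np.array([-.2265,.974,0]);U=.819*e+[0,0,.574];N=-.574*e+[0,0,.819]
def ang(b,i):
    h=cv2.cvtColor(b,cv2.COLOR_BGR2HSV).astype(int)
    m=((h[...,0]<8)|(h[...,0]>172))&(h[...,1]>130)
    k=proj(i,c+.04*N);y,x=np.nonzero(m);s=(abs(x-k[0])<60)&(abs(y-k[1])<60)
    Q=[]
    for u,v in zip(x[s],y[s]):
        o,d=ray(i,u,v);p=o+d*((c+.04*N-o)@N)/(d@N);Q.append([(p-c)@L*1000,(p-c)@U*1000])
    R_=cv2.minAreaRect(np.array(Q,np.float32));vx,vy,_,_=cv2.fitLine(np.array(Q,np.float32),2,0,.01,.01).ravel()
    return len(Q),R_,np.arctan2(vy,vx)
E
python3 - <<'E'
from ang import *
snap('wrist','wrist10.png')
for f in ['wrist1.png','wrist3.png','wrist9.png','wrist10.png']: print(f,ang(*load(f)))
E
```

```text
wrist1.png (1217, ((-0.4482560157775879, 4.817682266235352), (70.8763656616211, 18.272275924682617), 83.58929443359375), np.float32(1.4602467))
wrist3.png (1791, ((-0.33032989501953125, 6.203557014465332), (62.838233947753906, 24.51906967163086), 0.1425706446170807), np.float32(0.059236508))
wrist9.png (865, ((0.17131996154785156, 4.2054901123046875), (68.00619506835938, 16.76125144958496), 60.888607025146484), np.float32(1.0774704))
wrist10.png (917, ((3.5589370727539062, 7.958065032958984), (77.02909088134766, 36.49501419067383), 58.06484603881836), np.float32(1.3847853))
```

arm_command(
  moves=[0,0,-2,0,0,0,0,0,0,0,0,0,0,0,0,0],
)

```text
time: 22.2
ee_pos: [0.5887, 0.2884, 0.2308]
eef_rot: [-0.121, 0.993, -0.0, -0.0]
ft_force: [-0.1, 0.7, -0.1]
width: 0.0001
grip_force: 0.0
```

Run:
```python
from ang import *
snap('wrist','wrist11.png');print(ang(*load('wrist11.png')))
snap('side','side11.png');a,_=load('side0.png');b,_=load('side11.png')
for f in ['side0.png','side11.png']:
    q,_=load(f);h=cv2.cvtColor(q,cv2.COLOR_BGR2HSV)[112:155,238:292].astype(int)
    y,x=np.nonzero(((h[...,0]<8)|(h[...,0]>172))&(h[...,1]>130));print(len(x),np.cov(x,y).round(1).tolist())
d=(cv2.absdiff(a,b).max(2)>60).astype('uint8');n,_,s,_=cv2.connectedComponentsWithStats(cv2.dilate(d,np.ones((3,3))))
print([t.tolist() for t in s[1:] if t[4]>40])
st=r.read_state();print(st['ee_pos'],st['ft_force'])
```

```text
(785, ((0.816645622253418, 3.8224411010742188), (69.06075286865234, 16.37823486328125), 80.2305679321289), np.float32(1.3936741))
169 [[21.2, -13.5], [-13.5, 17.9]]
169 [[21.1, -13.6], [-13.6, 18.4]]
[[71, 0, 49, 58, 1750], [226, 21, 51, 67, 1774], [18, 89, 16, 42, 590], [0, 127, 13, 11, 83], [12, 133, 36, 51, 410], [257, 188, 22, 9, 193], [201, 232, 27, 17, 365], [280, 269, 36, 31, 676]]
[0.58851458 0.28837627 0.23041504] [-0.44588589 -0.44942331  0.51245698]
```

The handle reads 1.39 rad (ON). Apart from the arm, only the green and blue plates and the stack on the seat have changed from the first side view.

```bash
python3 -c "
from bench import r
print(r.close_job())"
```

```text
the job is handed in; nothing more can be done
None
```

The job is handed in, verdict not shown: isolator turned OFF, green 20 mm and blue 12 mm plates stacked centred on the seat (32 mm against a gauge measured at 31.5 mm), and isolator back ON at about 1.39 rad with nothing else on the bench seen to move.

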